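# Shuffle the module tray and plug the capacitor module into the test bay

### The arm

A 6-joint arm with a two-finger parallel gripper is mounted at the origin on the work surface. World frame = base frame: x ahead of the robot, y to its left, z up, the work surface at z = 0. Lengths are in m, angles in rad, forces in N, time in s.
With the tool pointing down it reaches from about 0.275 to 1 m from the base axis. Payload 8.4 kg.
Tool frame: the origin (TCP) lies on the centre line of the jaws, within the pads' length; the fingertips stand 17 mm ahead of it and the grasp point (between the pads) lies 2 mm behind it (bot.tcp_to_tips is the z of the fingertips in the tool frame, in m); z points along the fingers, y is the line along which they close (so a half turn about z gives the same grasp; the last joint's range is limited). The gripper opens to 85 mm and grips with 20 to 120 N. Pads are 22 mm wide; open, the fingers measure 114 mm over their backs; the gripper's body (76 mm by 85 mm) begins 54 mm behind the grasp point. The pads swing forward as they close: fully open they stand 13 mm farther back than shut.
Start: joints at [1.121, 0.353, 1.633, -0, 1.155, -0.002], TCP at [0.271, 0.563, 0.248] pointing down, gripper open.
Joint ranges: [-2.63, 2.63], [-0.92, 2.1], [0.06, 2.66], [-1.3, 4.44], [0, 2.69], [-3.02, 3.02]. Speed limits (rad/s): [2.22, 2.22, 2.79, 3.14, 3.14, 3.14].

### API

Orientations are given as a unit quaternion [x, y, z, w].
In Python, from workcell import bot, hand, kinematics, get_obs, vision, hand_in gives the robot as it stands. The module is installed in compiled form; this text tells all that it offers. Calls block until the motion is done:
- bot.reach(position, orientation): joint-space move of the TCP to a pose.
- bot.servo_line(position, ori=None, velocity=0.15): straight line of the TCP; ori=None keeps the orientation; velocity is the mean speed in m/s.
- bot.goto_joints(angles): joint-space move.
- hand.move_gripper(opening, strength=None): finger opening in m; strength is the grip in N (None keeps the last); returns when the fingers have stopped.
- bot.dwell(seconds).
- kinematics.solve_ik(position, orientation): joint angles nearest the present ones, or None.
- get_obs(): the state.
- vision.read_camera(name): name is "scene" or "top" or "wrist"; returns a dict with "frame" (480x640x3 uint8, red, green, blue), "intrinsics" (3x3 intrinsics, pixels), "view" (4x4, takes a point from world to camera coordinates). Camera axes: x right, y down, z forward; pixel columns grow to the right and rows downward; lengths in m; the calibration is good to about 2 mm. A picture is of the moment at which its call begins. There is no depth.
A pose or a line that the arm cannot do raises bot.IKError and nothing moves.
- hand_in(): hands the job in; it is judged then, once.
The state is a dict: "time_s": time; "joint_pos": joint angles; "joint_vel": joint speeds; "joint_efforts": joint torques, N m; "position": TCP position; "orientation": TCP orientation; "wrist_force": force on the tool from outside, world axes, zero at the start; "ft_torque": the same for the moment, N m; "gripper_width": finger opening in m; "grip_force": force on a finger pad.
Only numpy, scipy, OpenCV 4.12 (cv2) and the standard library are available. Lean on these libraries where they do the work, as an engineer would, in place of code of your own. Each camera call takes 0.05 s, during which the arm holds its last target. There are 200 camera calls.

### The job

Free the test bay of the module tray by sliding the module that stands in it sideways into the empty place, fully across against the tray's side wall; then slide the capacitor module forward along its lane into the bay and press it fully home against the spring-backed contact block, with a firm push of about 15 N held for a moment. Slide the modules, never lift or tip one, and never push one against the tray's walls or the contact block with more than 25 N. Ease off and let go so that the capacitor module stays home, with the third module still in its place and the other things on the bench not disturbed.

Things in the scene. Friction and masses are not known exactly. Their poses are not given: they have to be found in the camera images.
- tray: White fixed tray for 2 x 2 sliding modules. Origin on the bench; x along the lanes, away from the robot, y left, z up. Floor 5 mm, walls 16 mm above the bench. In mm, inner faces: near wall x -79.5, left wall y 79 (to x 165), right wall y -79; rib 3 thick at y 0 from the near wall to x -8; far wall of the right column x 78 (y -79 to -3). Sideways play in a lane 3.5 mm.
- near_left (a point): Centre, on the tray floor, of the near left place (tray x -41, y 40 mm), where the capacitor module starts. Its lane runs along tray +x through the test bay to the contact block. Modules start within 1 mm of the place centres.
- near_right (a point): Centre, on the tray floor, of the near right place (tray x -41, y -40 mm). The heatsink and transformer modules start here and in the test bay, either way round; the one here stays here.
- bay (a point): Centre, on the tray floor, of the test bay, far left (tray x 37, y 40 mm), as the module standing there at the start has it. A module home against the contact block lies 10 to 38 mm farther along tray +x.
- empty_place (a point): Centre, on the tray floor, of the far right place (tray x 37, y -40 mm), empty at the start. A module fully across, touching the right wall, has its centre at tray y -42; up to 2.5 mm short counts. The floor is slick: sliding a module takes 1 to 5 N, more if pressed down, and this adds to the push felt at the wrist.
- block_zone (a point): Contact block: black, 62 mm wide, top 24 mm above the bench, at the lane's far end. Clamped anew each time: its flat front face is somewhere from 14 mm nearer to 14 mm farther along tray x than this fixed point (tray x 98, y 40); not measured, find it by feel. Sprung: gives 1 mm per 4 N, at most 7 mm, and comes back when eased. Home = plate edge on the face.
- capacitor: Module, loose, about 0.4 kg: grey plate 74 x 74 x 12 mm with tiny black pin headers along its +x edge. Origin: centre of the underside; axes along the edges, parallel to the tray's. On it, centred, one upright black can, diameter 32 mm, from 12 to 52 mm above the origin. It goes into the bay.
- heatsink: Module, loose, about 0.4 kg: grey plate 74 x 74 x 12 mm with tiny black pin headers along its +x edge. Origin: centre of the underside; axes along the edges, parallel to the tray's. On it, centred, a square aluminium heatsink with six upright fins, 36 x 36 mm, from 12 to 52 mm above the origin.
- transformer: Module, loose, about 0.4 kg: grey plate 74 x 74 x 12 mm with tiny black pin headers along its +x edge. Origin: centre of the underside; axes along the edges, parallel to the tray's. On it, centred, a dark steel transformer core, 30 mm in x, 32 mm in y, from 12 to 50 mm above the origin; a copper winding bulges to 44 mm in x (look only).
- seat_pin (a joint): Small brass sensing pin, 7 mm in diameter, in the middle of the contact block's front face, pointing at the module. 0 = stands 4 mm out, 0.004 m = pushed flush: module home. Very soft spring (0.2 N at most), so friction keeps a released module home. Fully home means over 0.003.
- multimeter: Bystander: orange hand multimeter lying face up, 150 x 74 x 32 mm, loose; origin centre of the underside, x along its length.
- screwdriver: Bystander: loose screwdriver lying on the bench, 170 mm long along its x, black handle.
- terminal: Bystander: loose black terminal block 50 x 18 x 16 mm; origin centre of the underside.
- spare_cap: Bystander: loose bare black capacitor can standing upright on the far right ledge of the tray, 26 mm in diameter, 30 mm high, no plate; origin centre of the underside.
- probe: Bystander: loose black oscilloscope probe lying on the bench, 110 mm long along its x, 20 mm wide, 12 mm high.
Mind the look-alikes: they are no part of the job. Leave any blue look-alike of the capacitor alone.

How it is judged:
On the way, in this order (a step that is already met when the one before it is completed fails the run):
1. the module that stood in the bay is fully across in the empty place (((x of heatsink in the frame of tray between 0.028 and 0.048 m and y of heatsink in the frame of tray below -0.0395 m and distance of transformer from where it was at the start of the episode below 0.008 m) or (x of transformer in the frame of tray between 0.028 and 0.048 m and y of transformer in the frame of tray below -0.0395 m and distance of heatsink from where it was at the start of the episode below 0.008 m))), for 0.2 s.
2. the capacitor module is in the bay and pressed home against the contact block with over 8 N (x of capacitor in the frame of tray above 0.043 m and y of capacitor in the frame of tray between 0.034 and 0.046 m and value of joint seat_pin above 0.003 m and contact force between capacitor and tray above 8 N), for 0.2 s.
At the end, for the whole second after the job is handed in: The capacitor module lies flat in the bay lane with the seat pin pushed in over 3 of its 4 mm; the module that stood in the bay lies flat in the far right place, within 2.5 mm of touching the right wall; the third module is within 8 mm of where it stood; all are at rest (x of capacitor in the frame of tray above 0.043 m and y of capacitor in the frame of tray between 0.034 and 0.046 m and value of joint seat_pin above 0.003 m and z of each of capacitor, heatsink, transformer in the frame of tray below 0.008 m and angle between each of capacitor, heatsink, transformer's own z axis and vertical below 0.06 rad and ((x of heatsink in the frame of tray between 0.028 and 0.048 m and y of heatsink in the frame of tray below -0.0395 m and distance of transformer from where it was at the start of the episode below 0.008 m) or (x of transformer in the frame of tray between 0.028 and 0.048 m and y of transformer in the frame of tray below -0.0395 m and distance of heatsink from where it was at the start of the episode below 0.008 m)) and linear speed of each of capacitor, heatsink, transformer below 0.01 m/s).
It fails at once if a module is lifted more than 6 mm off the tray floor or tipped over 0.2 rad (z of any of capacitor, heatsink, transformer in the frame of tray above 0.011 m or angle between any of capacitor, heatsink, transformer's own z axis and vertical above 0.2 rad).
It fails at once if a module is pushed against the tray's walls or the contact block with more than 25 N (contact force between any of capacitor, heatsink, transformer and tray above 25 N).
It fails at once if a bystander is moved more than 20 mm (distance of any of multimeter, screwdriver, terminal, spare_cap, probe from where it was at the start of the episode above 0.02 m).
It also fails if it takes over 64 s, if anything falls off the work surface, if the arm or the gripper's body presses on something with over 40 N, if the wrist force passes 120 N, or if a joint passes its speed limit or range.

## Working session

There is one attempt and no reset: what is moved stays moved. The work goes in short steps, each a Python script; the robot and the scene stay as the last script left them, time stands still between calls to the robot, and variables do not carry over. Pictures are saved under pics/ and viewed, at most 10 in all, crops included, and the job is handed in when it is done.

```bash
mkdir -p pics
python3 - <<'E'
from workcell import bot,hand,kinematics,get_obs,vision
import cv2,numpy as np
for n in("top","scene"):
    d=vision.read_camera(n); cv2.imwrite(f"pics/{n}0.png",d["frame"][:,:,::-1]); print(n,d["intrinsics"].round(1).tolist(),d["view"].round(4).tolist())
o=get_obs(); print(o["time_s"],o["orientation"],o["wrist_force"],bot.tcp_to_tips)
E
```

```text
top [[608.9, 0.0, 315.8], [0.0, 608.9, 239.5], [0.0, 0.0, 1.0]] [[-0.0091, -0.9999, -0.0043, 0.03], [-0.9817, 0.0097, -0.19, 0.5746], [0.1901, 0.0025, -0.9818, 1.1654], [0.0, 0.0, 0.0, 1.0]]
scene [[470.5, 0.0, 316.0], [0.0, 470.5, 238.9], [0.0, 0.0, 1.0]] [[0.7983, 0.6022, -0.0084, -0.4813], [0.4449, -0.5992, -0.6656, -0.2186], [-0.4059, 0.5276, -0.7462, 1.0141], [0.0, 0.0, 0.0, 1.0]]
0.1 [ 2.22033829e-01  9.75038760e-01 -6.13666207e-04 -1.33478487e-04] [-0.69578664  0.34671698 -0.42939795] 0.017
```

View pics/top0.png

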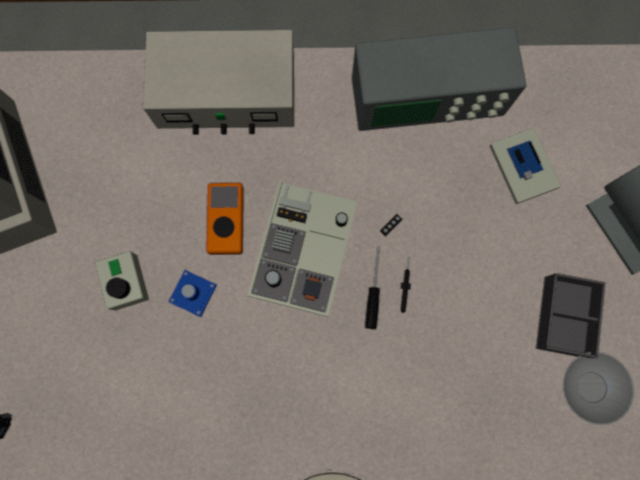

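View pics/scene0.png

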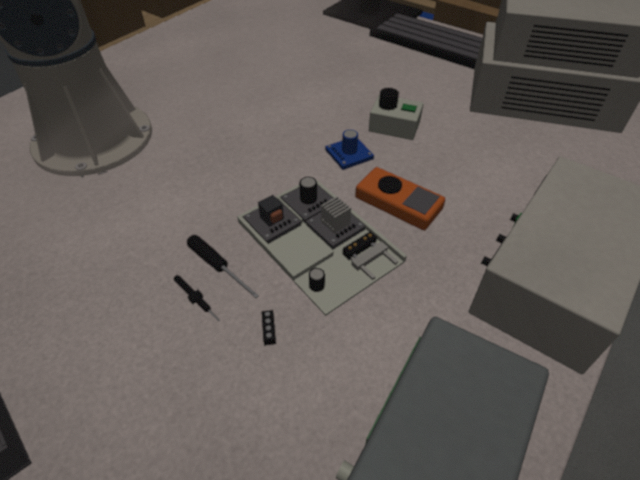

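The top view shows the capacitor at (273,279), the heatsink in the bay at (283,240), the transformer at (312,290), the contact block at about (292,213) and the spare cap at (341,218). The blue look-alike at (192,292) stays out of it. Next I'll measure the tray frame from the plates.

```bash
cat > h.py <<'E'
from workcell import bot,hand,kinematics,get_obs,vision,hand_in
import cv2,numpy as np
def ray(d,px,z):
    K,V=d["intrinsics"],d["view"]; px=np.atleast_2d(px).astype(float)
    r=np.c_[px,np.ones(len(px))]@np.linalg.inv(K).T@V[:3,:3]; c=-V[:3,:3].T@V[:3,3]
    return (c+r*((z-c[2])/r[:,2:]))[:,:2]
E
python3 - <<'E'
from h import *
d=vision.read_camera("top"); im=d["frame"]; hsv=cv2.cvtColor(im,cv2.COLOR_RGB2HSV)
print(im[262,262],im[300,285],im[250,325],im[245,268],im[330,250],im[205,285])
g=cv2.cvtColor(im,cv2.COLOR_RGB2GRAY)
m=(g<135).astype(np.uint8); m[:,:240]=0;m[:,365:]=0;m[:175]=0;m[325:]=0
# tray: light greenish vs pinkish bench
t=((im[:,:,1].astype(int)-im[:,:,0])>0).astype(np.uint8); t[:,:246]=0;t[:,365:]=0;t[:175]=0;t[325:]=0
t=cv2.morphologyEx(t,cv2.MORPH_CLOSE,np.ones((5,5)))
cs,_=cv2.findContours(t,0,2)
c=max(cs,key=cv2.contourArea); 
for z in(0.016,):
    r=cv2.minAreaRect((ray(d,c[:,0],z)*1000).astype(np.float32)); print("tray",r,cv2.boxPoints(r).round(1).tolist())
v=cv2.resize(im[175:325,240:370],None,fx=4,fy=4,interpolation=2)[:,:,::-1]
mm=cv2.resize(t[175:325,240:370]*255,(260,300)); v=v.copy(); v=np.hstack([v,np.zeros((600,270,3),np.uint8)]); v[:300,525:785]=mm[:,:,None]
mm=cv2.resize(m[175:325,240:370]*255,(260,300)); v[300:,525:785]=mm[:,:,None]
cv2.imwrite("pics/crop.png",v)
E
```

```text
[92 95 96] [83 81 81] [146 147 130] [79 77 78] [140 131 123] [96 98 94]
tray ((565.6915893554688, 51.91625213623047), (166.5513153076172, 245.91317749023438), 75.13092803955078) [[425.5, 3.0], [663.2000122070312, -60.099998474121094], [705.9000244140625, 100.9000015258789], [468.20001220703125, 164.0]]
```

View pics/crop.png

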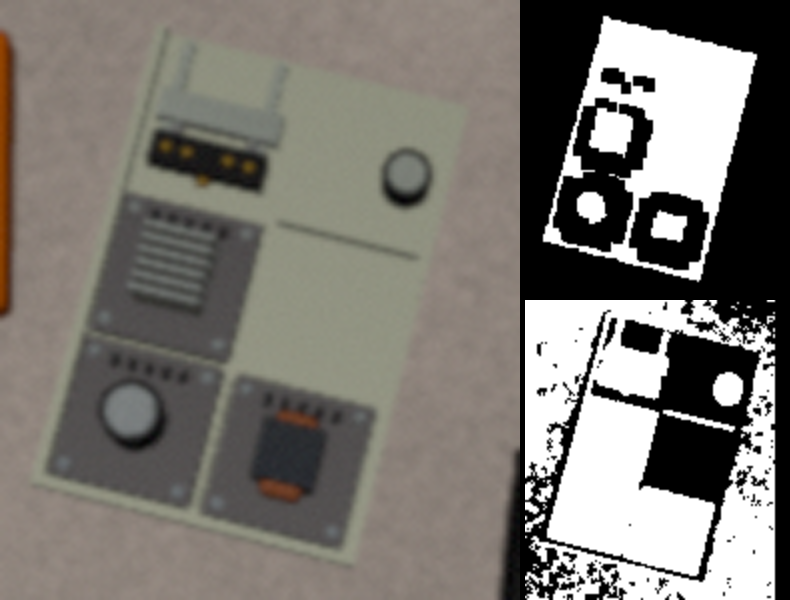

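The crop gives a clean tray outline of 166 x 246 mm. The plate screws average to crop pixels (136,417) for the capacitor, (175,275) for the heatsink and (289,459) for the transformer. I'll fit the tray frame from those three centres and check it against the outline.

```bash
cat >> h.py <<'E'
from scipy.spatial.transform import Rotation as Ro
E
python3 - <<'E'
from h import *
d=vision.read_camera("top")
px=(np.array([[136,417],[174.75,274.75],[288.75,458.75]])+.5)/4-.5+[240,175]
W=ray(d,px,.017)*1000; T=np.array([[-41,40],[37,40],[-41,-40.]])
R,_=Ro.align_vectors(np.c_[W-W.mean(0),np.zeros(3)],np.c_[T-T.mean(0),np.zeros(3)]); Rm=R.as_matrix()[:2,:2]
o=W.mean(0)-Rm@T.mean(0); yaw=np.degrees(np.arctan2(Rm[1,0],Rm[0,0]))
print(W.round(1).tolist(),o,yaw,"resid",(W-(T@Rm.T+o)).round(1).tolist())
b=np.array([[425.5,3],[663.2,-60.1],[705.9,100.9],[468.2,164]]); print("outline in tray",((b-o)@Rm).round(1).tolist())
np.save("tray.npy",[*o/1000,np.radians(yaw)])
a=np.radians(yaw)
for nm,t,yv in(("hs",[37,40],[0,1]),("cap",[-41,40],[1,0]),("capend",[75,40],[1,0])):
  for s in(1,-1):
    y=np.array([*(Rm@yv)*s,0]); z=np.array([0,0,-1.]); q=Ro.from_matrix(np.c_[np.cross(y,z),y,z]).as_quat()
    p=Rm@t+o; j=kinematics.solve_ik([*p/1000,.038],q); print(nm,s,p.round(),None if j is None else np.round(j,2))
E
```

```text
[[501.2, 111.6], [574.9, 91.9], [479.1, 33.8]] [529.46222998  62.33795358] -14.959967435802717 resid [[1.0, 0.1], [-0.6, 0.5], [-0.4, -0.5]]
outline in tray [[-85.1, -84.2], [160.8, -83.8], [160.5, 82.8], [-85.4, 82.4]]
hs 1 [576.  91.] [ 0.15  0.56  1.86 -0.    0.72 -1.15]
hs -1 [576.  91.] [ 0.15  0.56  1.86 -0.    0.72  1.99]
cap 1 [500. 112.] [ 0.22  0.49  2.02 -0.    0.64  0.48]
cap -1 [500. 112.] [ 0.22  0.49  2.02 -0.    0.64 -2.66]
capend 1 [612.  82.] [ 0.13  0.6   1.78 -0.    0.76  0.39]
capend -1 [612.  82.] [ 0.13  0.6   1.78 -0.    0.76 -2.75]
```

The fit residuals are under 1 mm and the outline agrees, so I'll move and grip the heatsink.

```bash
cat >> h.py <<'E'
ox,oy,yaw=np.load("tray.npy"); c,s=np.cos(yaw),np.sin(yaw); Rt=np.array([[c,-s],[s,c]])
def w(x,y,z): return [*(Rt@[x/1000,y/1000]+[ox,oy]),z]      # tray mm -> world
def quat(v):
    y=np.array([*(Rt@v),0]); z=np.array([0,0,-1.]); return Ro.from_matrix(np.c_[np.cross(y,z),y,z]).as_quat()
QY,QX=quat([0,1]),quat([1,0])
def st(p=True):
    o=get_obs(); t=(np.array(o["position"][:2])-[ox,oy])@Rt*1000; F=np.array(o["wrist_force"]); f=[*(F[:2]@Rt),F[2]]
    if p: print("t%.2f tray %.2f %.2f z%.1f F %.1f %.1f %.1f w%.1f g%.1f"%(o["time_s"],*t,o["position"][2]*1e3,*f,o["gripper_width"]*1e3,o["grip_force"]))
    return t,np.array(f)
E
python3 - <<'E'
from h import *
hand.move_gripper(.056,20)
bot.reach(w(37,39,.13),QY); st()
bot.servo_line(w(37,39,.039),QY,.12); st()
hand.move_gripper(.030,20); st()
for i in range(4): bot.servo_line(w(37,38-i,.039),QY,.03); st()
E
```

```text
t2.67 tray 36.89 39.79 z130.2 F -0.3 -0.1 0.3 w55.8 g0.0
t3.58 tray 37.43 39.27 z39.5 F -0.4 -0.2 0.2 w56.2 g0.0
t3.88 tray 37.72 39.32 z40.0 F -0.5 0.5 5.3 w35.4 g22.1
t4.13 tray 37.83 38.46 z40.0 F 0.0 1.4 6.5 w35.4 g22.2
t4.38 tray 37.86 37.47 z40.0 F -0.5 1.5 5.6 w36.0 g22.1
t4.63 tray 37.89 36.48 z40.0 F 0.4 1.9 5.6 w35.8 g22.1
t4.88 tray 37.86 35.49 z40.0 F -0.4 1.0 6.1 w36.1 g22.1
```

Run:
```python
from h import *
bot.servo_line(w(37,-34,.039),QY,.05); st()
y=-34.
while y>-47:
    y-=.4; bot.servo_line(w(37,y,.039),QY,.02); t,f=st(y<-38)
    if f[1]>8: break
print("cmd",y);
```

```text
t6.42 tray 37.94 -33.77 z40.0 F 0.1 0.4 6.4 w35.9 g22.2
t9.17 tray 37.98 -37.91 z40.0 F -0.6 1.5 6.2 w35.7 g22.2
t9.42 tray 37.97 -38.31 z40.0 F -0.7 1.0 6.9 w35.8 g22.2
t9.67 tray 37.97 -38.74 z40.0 F -0.0 1.6 5.8 w35.7 g22.2
t9.92 tray 37.97 -39.12 z40.0 F 0.0 1.3 6.4 w35.7 g22.2
t10.17 tray 37.96 -39.49 z40.0 F -0.1 1.5 6.0 w35.2 g22.2
t10.42 tray 37.95 -39.92 z40.0 F 0.3 2.5 5.4 w35.8 g22.2
t10.67 tray 38.00 -40.31 z40.0 F -0.4 1.8 5.3 w35.7 g22.2
t10.92 tray 37.93 -40.73 z39.9 F 0.1 2.1 6.0 w35.7 g22.2
t11.17 tray 37.97 -41.12 z40.0 F 0.2 2.0 7.1 w35.6 g22.2
t11.42 tray 37.95 -41.52 z40.0 F 0.4 1.6 6.0 w35.7 g22.2
t11.67 tray 37.96 -41.72 z40.0 F -1.2 3.6 5.2 w35.5 g22.1
t11.92 tray 37.96 -41.75 z40.0 F -1.0 5.9 5.7 w35.7 g22.1
t12.17 tray 37.95 -41.81 z40.0 F -1.0 9.4 5.4 w35.9 g22.1
cmd -43.19999999999997
```

The module reached the wall at tray y about -41.8. I'll release it and go for the capacitor.

Run:
```python
from h import *
bot.servo_line(w(37,-41.9,.039),QY,.02); st()
hand.move_gripper(.056,20); st()
bot.servo_line(w(37,-41.9,.13),QY,.2)
d=vision.read_camera("wrist"); cv2.imwrite("pics/w1.png",d["frame"][:,:,::-1])
bot.reach(w(-40,40,.13),QX); d=vision.read_camera("top"); cv2.imwrite("pics/t1.png",cv2.resize(d["frame"][175:325,240:370],None,fx=4,fy=4,interpolation=2)[:,:,::-1])
st()
```

```text
t12.42 tray 37.88 -41.29 z40.0 F -0.1 2.2 5.3 w35.7 g22.2
t12.75 tray 36.86 -41.99 z38.9 F 1.0 0.1 -0.6 w56.0 g0.0
t15.02 tray -39.96 39.84 z129.7 F -1.0 0.1 -0.0 w56.0 g0.0
```

View pics/w1.png

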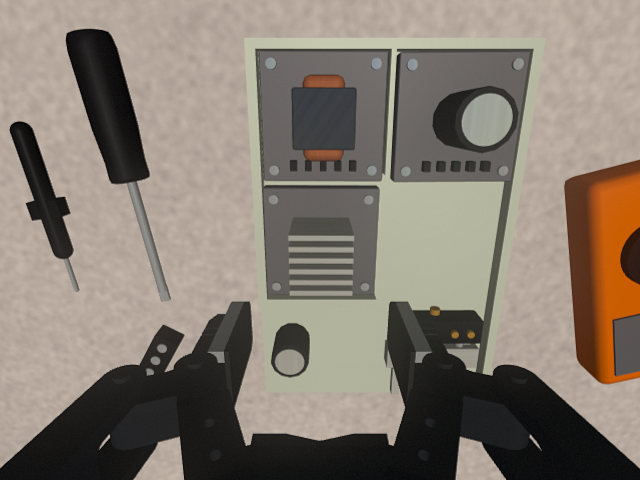

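The heatsink sits square against the right wall and the transformer is untouched, with the lane clear. Next is gripping the capacitor and sliding it forward.

Run:
```python
from h import *
bot.servo_line(w(-39.5,40,.039),QX,.12); st()
hand.move_gripper(.026,20); st()
bot.servo_line(w(-36,40,.039),QX,.03); st()
hand.move_gripper(.026,40); st()
x=-36.
while x<38:
    x+=6; bot.servo_line(w(min(x,38),40,.039),QX,.05); t,f=st()
    if abs(f[0])>11 or abs(f[1])>8: break
```

```text
t15.93 tray -39.10 40.20 z39.5 F 0.1 0.1 -0.3 w55.8 g0.0
t16.26 tray -39.08 40.22 z39.8 F -1.7 -0.5 7.1 w31.4 g19.6
t16.52 tray -35.27 40.31 z39.8 F -0.2 -0.4 6.5 w31.6 g20.6
t16.74 tray -35.22 40.32 z39.9 F 0.2 -0.2 8.3 w31.0 g38.9
t17.01 tray -28.78 40.46 z39.9 F 2.0 -1.0 6.4 w30.8 g40.8
t17.27 tray -22.78 40.45 z39.9 F 2.5 -0.7 7.7 w30.5 g40.8
t17.54 tray -16.84 40.42 z39.9 F 1.3 -0.7 7.0 w31.0 g40.8
t17.81 tray -10.86 40.43 z39.9 F 0.7 -0.5 8.1 w31.3 g40.8
t18.07 tray -4.85 40.40 z39.9 F 2.8 -0.6 8.2 w31.2 g40.8
t18.34 tray 1.16 40.40 z39.9 F 2.0 0.3 7.3 w30.9 g40.8
t18.61 tray 7.17 40.40 z39.9 F 1.5 -0.2 7.9 w31.0 g40.8
t18.88 tray 13.17 40.40 z39.9 F 2.4 -1.0 7.1 w31.0 g40.8
t19.14 tray 19.13 40.39 z39.9 F 1.5 -1.2 7.3 w30.9 g40.8
t19.41 tray 25.13 40.37 z39.9 F 2.8 -0.1 6.9 w30.6 g40.8
t19.68 tray 31.13 40.37 z39.9 F 1.2 -0.1 6.9 w31.1 g40.8
t19.94 tray 37.15 40.36 z39.9 F 1.8 0.1 6.9 w31.2 g40.8
t20.19 tray 38.52 40.28 z39.9 F -0.7 -0.4 10.3 w30.8 g40.9
```

Run:
```python
from h import *
x=38.
while x<85:
    _,f=st(False); dx=1 if f[0]>-4 else .6
    x+=dx; bot.servo_line(w(x,40,.039),QX,.02); t,f=st(x>46 and f[0]<-2)
    if f[0]<-15.5 or abs(f[1])>10: break
for i in range(3): bot.dwell(.3); st()
print(x)
```

```text
t22.69 tray 48.14 40.24 z39.9 F -2.7 -0.4 9.5 w31.3 g41.0
t22.94 tray 49.13 40.24 z39.9 F -1.9 0.8 9.9 w30.6 g41.0
t23.69 tray 52.11 40.26 z39.9 F -2.8 -1.0 10.4 w30.7 g41.0
t23.94 tray 53.11 40.25 z39.9 F -3.0 0.3 10.6 w30.9 g41.0
t24.19 tray 53.86 40.23 z39.9 F -2.9 0.1 11.0 w31.5 g41.1
t24.44 tray 54.44 40.23 z39.9 F -5.1 1.6 11.9 w31.0 g41.4
t24.69 tray 54.66 40.24 z39.9 F -6.5 0.7 13.6 w31.1 g41.5
t24.94 tray 54.96 40.25 z39.9 F -9.5 1.8 15.7 w31.1 g41.6
t25.19 tray 55.25 40.24 z39.9 F -10.2 1.2 16.2 w31.0 g41.8
t25.44 tray 55.57 40.28 z39.9 F -11.8 1.1 17.9 w31.1 g41.9
t25.69 tray 55.85 40.23 z39.9 F -13.0 0.9 18.5 w30.8 g42.1
t25.94 tray 56.15 40.25 z39.9 F -14.0 1.9 20.2 w30.9 g42.3
t26.19 tray 56.46 40.26 z39.9 F -14.6 3.4 21.0 w30.9 g42.4
t26.44 tray 56.71 40.25 z39.9 F -16.3 2.1 22.2 w31.2 g42.6
t26.74 tray 56.74 40.23 z39.9 F -16.7 2.0 22.7 w31.4 g42.6
t27.04 tray 56.72 40.26 z39.9 F -16.1 2.6 22.7 w30.9 g42.6
t27.34 tray 56.73 40.22 z39.9 F -16.4 2.2 21.9 w31.0 g42.6
59.80000000000001
```

Home contact came at about tray x 54. The downward load has built up to 22 N, so I'll relieve it slightly, confirm the push, then ease off.

Run:
```python
from h import *
z=.039;x=59.8
for i in range(5):
    z+=.0005; bot.servo_line(w(x,40,z),QX,.02); t,f=st()
    if f[2]<11: break
while f[0]>-16 and x<62:
    x+=.5; bot.servo_line(w(x,40,z),QX,.02); t,f=st()
bot.dwell(.5); st(); print(x,z)
```

```text
t27.59 tray 56.74 40.23 z39.9 F -14.8 4.5 17.0 w31.1 g41.9
t27.84 tray 56.72 40.21 z40.0 F -12.1 2.9 12.2 w31.0 g41.4
t28.09 tray 56.59 40.12 z40.1 F -11.1 4.4 6.5 w30.8 g41.0
t28.34 tray 56.69 40.08 z40.1 F -13.2 4.3 8.7 w31.1 g41.4
t28.59 tray 56.87 40.04 z40.1 F -14.0 4.0 11.0 w31.4 g41.5
t28.84 tray 57.14 40.02 z40.1 F -16.3 4.4 11.8 w31.3 g41.6
t29.34 tray 57.11 40.03 z40.1 F -15.5 4.0 12.2 w31.1 g41.6
61.3 0.0405
```

Run:
```python
from h import *
x,z=61.3,.0405
for i in range(14):
    x-=.5; bot.servo_line(w(x,40,z),QX,.02); t,f=st()
    if f[0]>-1.8: break
hand.move_gripper(.040,20); st()
p=np.array(get_obs()["position"]); bot.dwell(.2); st()
bot.servo_line([*p[:2],p[2]+.03],QX,.05); bot.servo_line([*p[:2],.15],QX,.15); st()
d=vision.read_camera("wrist"); cv2.imwrite("pics/w2.png",d["frame"][:,:,::-1])
```

```text
t29.59 tray 57.05 40.03 z40.1 F -13.0 4.1 9.9 w30.9 g41.2
t29.84 tray 56.94 40.04 z40.1 F -12.1 3.7 8.5 w31.1 g41.0
t30.09 tray 56.74 40.03 z40.1 F -11.2 3.5 7.1 w31.2 g40.8
t30.34 tray 56.49 40.06 z40.1 F -9.1 3.3 5.9 w31.4 g40.7
t30.59 tray 56.20 40.05 z40.0 F -8.0 2.4 5.4 w31.4 g40.6
t30.84 tray 55.89 40.06 z40.0 F -7.9 3.1 4.5 w31.4 g40.5
t31.09 tray 55.65 40.06 z40.1 F -7.9 2.1 2.6 w30.8 g40.4
t31.34 tray 55.32 40.02 z40.0 F -6.4 1.5 1.6 w30.9 g40.3
t31.59 tray 55.03 40.01 z40.0 F -5.1 2.8 2.0 w30.5 g40.3
t31.84 tray 54.78 39.90 z40.0 F -5.0 3.0 0.6 w31.3 g40.2
t32.09 tray 54.73 39.84 z40.0 F -5.2 2.0 -0.4 w31.0 g40.1
t32.34 tray 54.68 39.79 z40.1 F -3.5 1.3 -4.3 w30.7 g39.9
t32.59 tray 54.51 39.75 z40.2 F -3.4 0.2 -4.7 w30.8 g40.0
t32.84 tray 54.34 39.87 z40.5 F -2.6 -0.3 -5.2 w31.0 g40.0
t33.10 tray 55.64 40.44 z41.3 F 0.6 0.2 0.1 w40.3 g0.0
t33.30 tray 54.76 40.15 z40.8 F -0.6 0.2 -0.7 w39.8 g0.0
t34.74 tray 55.17 40.24 z149.3 F -0.8 1.4 -0.5 w39.8 g0.0
```

View pics/w2.png

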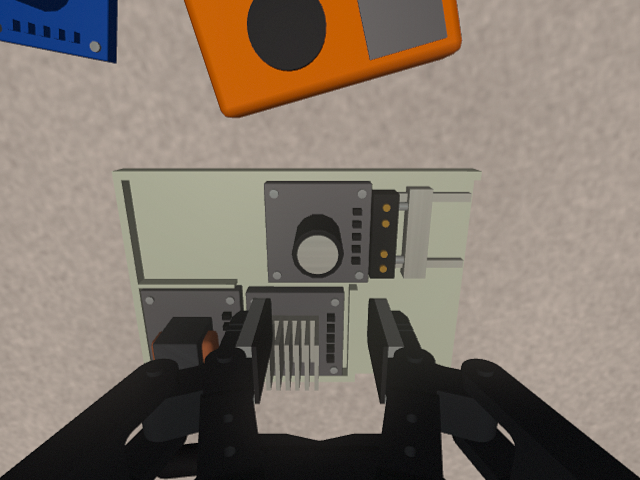

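The capacitor plate edge lies at about column 371, flush with the black block face. Let me zoom in on that joint.

Run:
```python
import cv2
i=cv2.imread("pics/w2.png")[170:290,330:440]; cv2.imwrite("pics/w2c.png",cv2.resize(i,None,fx=5,fy=5,interpolation=cv2.INTER_CUBIC))
```

```text
(no output)
```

View pics/w2c.png

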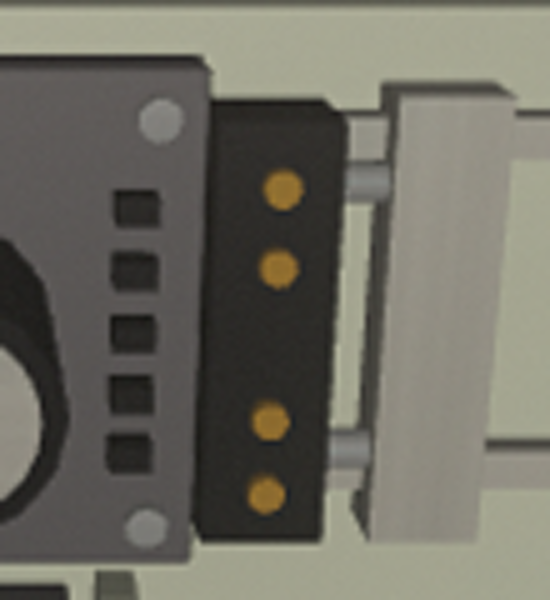

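It looks flush with no pin showing. As cheap insurance after the grip release, I'll give it one gentle push from behind with closed fingers, which can't pull it back, and then hand in.

Run:
```python
from h import *
hand.move_gripper(0.0,20)
bot.reach(w(16,40,.13),QY); bot.servo_line(w(16,40,.0395),QY,.12); _,f0=st()
x=20.; bot.servo_line(w(x,40,.0395),QY,.04); st()
for i in range(40):
    x+=.6; bot.servo_line(w(x,40,.0395),QY,.03); t,f=st(f[0]<-2 if i else False)
    if f[0]<-10 or get_obs()["time_s"]>52: break
bot.dwell(.3); st()
bot.servo_line(w(x-5,40,.0395),QY,.01 if x<0 else .02); st()
bot.servo_line(w(x-8,40,.0395),QY,.05); bot.servo_line(w(x-8,40,.15),QY,.2); st()
d=vision.read_camera("wrist"); cv2.imwrite("pics/w3.png",d["frame"][:,:,::-1])
```

```text
t37.53 tray 16.47 40.23 z40.0 F 0.4 -0.2 0.2 w0.3 g0.0
t37.78 tray 20.83 40.24 z40.2 F -1.2 0.0 -0.4 w-0.4 g0.0
t41.28 tray 27.75 39.91 z39.4 F -4.2 0.4 4.1 w0.1 g2.7
t41.53 tray 28.06 39.87 z39.4 F -6.3 0.7 4.4 w0.2 g3.2
t41.78 tray 28.36 39.84 z39.4 F -7.5 0.1 4.8 w0.1 g3.8
t42.03 tray 28.60 39.83 z39.3 F -8.3 2.3 6.2 w-0.0 g4.4
t42.28 tray 28.89 39.78 z39.3 F -11.0 1.7 7.3 w0.1 g5.0
t42.58 tray 28.93 39.78 z39.3 F -11.1 2.2 7.4 w0.1 g5.0
t42.98 tray 26.41 40.15 z39.7 F -0.5 0.4 -0.0 w-0.0 g0.0
t43.93 tray 22.30 39.76 z149.3 F 0.6 0.0 0.1 w0.1 g0.0
```

View pics/w3.png

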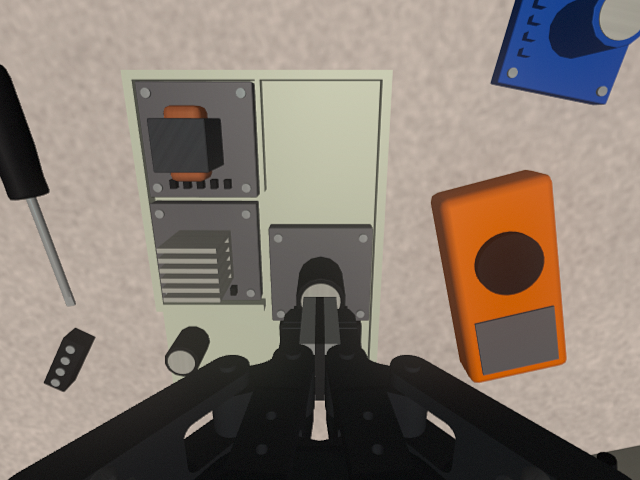

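The heatsink at (205,255) is against the right wall, the transformer at (195,140) is in its place, and the capacitor at (320,270) is in the bay. The bystanders are undisturbed, so I'm handing in.

```bash
python3 -c "
from h import *
print(hand_in())"
```

```text
the job is handed in; nothing more can be done
None
```

I handed the job in at about 44 s with no verdict shown: the heatsink is fully across against the right wall, the capacitor was pressed against the contact block (wrist force about 16 N, friction included) and looks home with no pin visible, and the transformer and bystanders look undisturbed.

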